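Nest channel stock in the tray

ROBOT

A 6-joint arm with a two-finger parallel gripper is mounted at the origin on the work surface. World frame = base frame: x ahead of the robot, y to its left, z up, the work surface at z = 0. Lengths are in m, angles in rad, forces in N, time in s.
With the tool pointing down it reaches from about 0.25 to 0.775 m from the base axis. Payload 4 kg.
Tool frame: the origin (TCP) lies at the very end of the fingers, on their centre line; the grasp point (between the pads) lies tcp_to_grasp behind it (tcp_to_grasp is the distance from the TCP to the grasp point, in m); z points along the fingers, y is the direction in which the jaws open and shut (so a half turn about z gives the same grasp; the last joint's range is limited). The gripper opens to 94 mm and grips with 3 to 60 N. Pads are 16 mm wide; open, the fingers measure 119 mm over their backs; the gripper's body (75 mm by 177 mm) begins 78 mm behind the grasp point.
Start: joints at [-1.366, 0.087, 1.371, -0, 1.684, -0.103], TCP at [0.167, -0.524, 0.206] pointing down, gripper open.
Joint ranges: [-3.1, 3.1], [-0.76, 2.03], [0.27, 2.55], [-1.08, 4.22], [0.17, 2.65], [-2.57, 2.57]. Speed limits (rad/s): [2.79, 2.79, 3.14, 3.14, 3.14, 3.14].

INTERFACE

Orientations are given as [roll, pitch, yaw] about the fixed x, y, z axes, in that order (R = Rz(yaw) Ry(pitch) Rx(roll)).
In Python, from bench import * gives the robot as it stands.
- The arm moves only by the tool play_rows, never from a script. Its argument "rows" is a list of rows, each a list of 3 entries, a list of its own where there are three numbers: the finger opening in cm, from 0 to 9.4, then the shift along the world's x, y, z in cm, then the turn, a rotation vector about the world's x, y, z in rad. A call has 1 to 8 rows; each row is the pose to reach, as a shift and turn from the pose commanded when the call began; what a row does not reach only later rows make up. A row lasts 1/12 s, in which the tool goes at most 41.7 mm and 7.16 degrees, less where a joint would pass 70% of its speed; a pose out of reach is approached as far as the arm can. A call with a gripper value outside its range is refused whole. The fingers move at their own pace and stop on an object; the grip force is fixed at half the most. Time passes only in rows, so rows that repeat a pose let the fingers close. It gives the time, the measured TCP pose, the force and the opening at its end, in the units of the state.
- get_obs(): the state, without advancing time (a new reading comes with each control period).
- snapshot(name): name is "scene" or "top" or "wrist"; returns a dict with "pixels" (384x512x3 uint8, red, green, blue), "fx", "fy", "cx", "cy" (pixels), "rvec" (rotation vector, rad) and "tvec" (3), from world to camera coordinates, as OpenCV has them. Camera axes: x right, y down, z forward; pixel columns grow to the right and rows downward; lengths in m; the calibration is good to about 2 mm. A picture is of the moment at which its call begins. There is no depth.
- close_job(): hands the job in, once; it reports no verdict.
Trained networks look in the newest picture that a camera, given by its name, has taken for a name from the list of things; names that differ only in an ending like _2 or _b are one class to them, and where a whole thing is asked for, a point or a joint stands for the part that bears it (a point fixed in the world has none). Each returns a list of dicts, best first, with "confidence" (0 to 1); they miss things now and then, are a little off and sometimes report something else, mostly with a low value. They report only what shows in the picture. A call takes as long as a camera call. They do not tell look-alikes from the thing itself.
- silhouettes(camera, label): "mask" (384x512 bool, what is visible of it) and "point" ([row, column] in pixels, amid what is visible of it).
The state is a dict: "time": time; "joint_positions": joint angles; "qvel": joint speeds; "joint_torque": joint torques, N m; "tool_pos": TCP position; "ee_rot": TCP orientation; "wrist_force": force on the tool from outside, world axes, zero at the start; "wrist_torque": the same for the moment, N m; "width": finger opening in m.
Only numpy, scipy, OpenCV 4.12 (cv2) and the standard library are available. Lean on these libraries where they do the work, as an engineer would, in place of code of your own. Each camera call takes 0.05 s, during which the arm holds its last target. There are 200 camera calls.

TASK

Pack the three large aluminium channels tightly into the steel tray, lengthwise between its side lips: set the two that lie legs up side by side on the tray floor, one against the fixed end wall, then set the one that lies legs down over the joint between them, so that one of its legs stands in each and their ends are roughly level. Then slide the keeper home against the pack so that no gaps are left between the two channels, the end wall and the keeper. Set the channels down rather than dropping them, and leave the other things on the bench where they are.

Things in the scene. Friction and masses are not known exactly. Their poses are not given: they have to be found in the camera images.
- open_a: Aluminium channel (U section), 120 mm long (its x axis), 64 mm wide over the legs (y), 36 mm high, all walls 5 mm thick, so it is 54 mm wide inside; about 200 g. Lies legs up, open side upwards, long axis roughly away from the robot. Origin: centre of its underside, z up; the leg tops are 36 mm above it, leg centre lines at y = +-29.5 mm. Identical to open_b. Each leg can be pinched from above, one finger inside the channel and one outside.
- open_b: The second aluminium channel lying legs up, identical to open_a, same axes and origin; the two may take either place.
- cap: Aluminium channel (U section), 120 mm long (its x axis), 64 mm wide over the legs (y), 36 mm high, all walls 5 mm thick, so it is 54 mm wide inside; about 200 g. The only one that lies legs down, web on top. Origin: centre of the rectangle between its leg edges, on the plane it stands on, z up; its flat top is 36 mm above. Can be gripped across its 64 mm width from above.
- tray: Dark steel stock tray, fixed to the bench; floor plate 6 mm thick, 148 mm (x) by 246 mm (y, from -74 to +172 mm). Origin on the bench under the nest point. Fixed end wall across its -y end, 10 mm thick, 30 mm above the floor, inner face at y = -64 mm. Along both long sides lips 10 mm high above the floor with 132 mm between them (x = +-66 mm).
- nest (a point): Point on the tray floor (6 mm above the bench), with the tray's axes, 64 mm from the end wall's inner face: the joint between the two legs-up channels when packed (their centres then at y = -32 and +32 mm, their length along x), and the middle of the legs-down one above it. Packed, the legs-down channel stands on the webs of the others, its origin 5 mm above this point and its top 41 mm above.
- keeper (a joint): Travel (m) of the keeper, a steel slide with a 30 mm high face across the tray, facing the end wall, which slides in the tray's -y direction as the value grows, 0 to 0.11; it starts open between 0 and 0.025. Its face is at y = 134 mm minus the value from nest, so 0.070 when it touches a tight pack. It slides with about 2 N of friction and stays where it is left.
- keeper_knob (a point): Centre of the top of the keeper's round wooden knob, 20 mm diameter, top 62 mm above the tray floor, wooden part 34 mm tall, 24 mm behind the keeper's face. Can be gripped with fingers either side or pushed.
- stub: Bystander: short narrow aluminium channel offcut, 70 x 36 x 22 mm, legs up; origin centre of underside. Does not belong in the tray.
- block: Bystander: steel bench block 90 x 90 x 25 mm; origin centre of underside.
- dish: Bystander: white ceramic dish, 92 mm across, 22 mm high, brass ring blanks in it; origin centre of underside.
- hammer: Bystander: hammer, 220 mm long, lying on the bench.
- micrometer: Bystander: grey micrometer lying flat, about 160 mm long, 16 mm high.
- jar: Bystander: glass jar with dark lid, 60 mm diameter, 75 mm high.
Things that resemble listed ones, but are neither listed nor needed, are in the scene too. What is shaped like the open_b but orange is not meant. What is shaped like the cap but blue is not meant.

How it is judged:
On the way, in this order (a step that is already met when the one before it is completed fails the run):
1. one legs-up channel lies flat in the tray, released (((z of open_a in the frame of nest between -0.004 and 0.004 m and angle between open_a's own z axis and vertical below 0.06 rad and x of open_a in the frame of nest between -0.012 and 0.012 m and y of open_a in the frame of nest between -0.04 and 0.065 m and contact force between the fingers and open_a below 0.5 N) or (z of open_b in the frame of nest between -0.004 and 0.004 m and angle between open_b's own z axis and vertical below 0.06 rad and x of open_b in the frame of nest between -0.012 and 0.012 m and y of open_b in the frame of nest between -0.04 and 0.065 m and contact force between the fingers and open_b below 0.5 N))), for 0.2 s.
2. both legs-up channels lie side by side in the tray, released (z of open_a in the frame of nest between -0.004 and 0.004 m and angle between each of open_a, open_b's own z axis and vertical below 0.06 rad and x of open_a in the frame of nest between -0.012 and 0.012 m and contact force between the fingers and open_a below 0.5 N and z of open_b in the frame of nest between -0.004 and 0.004 m and x of open_b in the frame of nest between -0.012 and 0.012 m and contact force between the fingers and open_b below 0.5 N and ((y of open_a in the frame of nest between -0.037 and -0.012 m and y of open_b in the frame of nest between 0.026 and 0.062 m) or (y of open_b in the frame of nest between -0.037 and -0.012 m and y of open_a in the frame of nest between 0.026 and 0.062 m))), for 0.2 s.
3. the legs-down channel stands nested over both, released (z of cap in the frame of nest between 0.001 and 0.009 m and x of cap in the frame of nest between -0.012 and 0.012 m and y of cap in the frame of nest between -0.03 and 0.04 m and angle between cap's own z axis and vertical below 0.06 rad and contact force between the fingers and cap below 0.5 N), for 0.2 s.
4. the keeper is slid up to the pack (value of joint keeper above 0.066 m), for 0.2 s.
At the end, for the whole second after the job is handed in: Legs-up channels flat, within 4 mm of y = -32 and +32 mm from nest, 12 mm in x; legs-down one on their webs (origin 1-9 mm above the floor), a leg in each, within 23 mm of nest in y, 12 mm in x, 0.12 rad; tilts under 0.06 rad; keeper above 0.066; all at rest (z of open_a in the frame of nest between -0.004 and 0.004 m and angle between each of open_a, open_b, cap's own z axis and vertical below 0.06 rad and x of open_a in the frame of nest between -0.012 and 0.012 m and z of open_b in the frame of nest between -0.004 and 0.004 m and x of open_b in the frame of nest between -0.012 and 0.012 m and ((y of open_a in the frame of nest between -0.036 and -0.028 m and y of open_b in the frame of nest between 0.028 and 0.036 m) or (y of open_b in the frame of nest between -0.036 and -0.028 m and y of open_a in the frame of nest between 0.028 and 0.036 m)) and z of cap in the frame of nest between 0.001 and 0.009 m and x of cap in the frame of nest between -0.012 and 0.012 m and y of cap in the frame of nest between -0.023 and 0.023 m and angle between the x axis of cap and the x axis of nest, either way round below 0.12 rad and value of joint keeper above 0.066 m and linear speed of each of open_a, open_b, cap below 0.02 m/s); the robot touches nothing.
It fails at once if a channel is dropped: it falls free of the fingers faster than 0.6 m/s ((linear speed of open_a above 0.6 m/s and contact force between the fingers and open_a below 0.1 N) or (linear speed of open_b above 0.6 m/s and contact force between the fingers and open_b below 0.1 N) or (linear speed of cap above 0.6 m/s and contact force between the fingers and cap below 0.1 N)).
It fails at once if another thing on the bench is moved by more than 30 mm (distance of any of stub, block, dish, hammer, micrometer, jar from where it was at the start of the episode above 0.03 m).
It also fails if it takes over 72 s, if anything falls off the work surface, if the arm or the gripper's body presses on something with over 40 N, if the wrist force passes 120 N, or if a joint passes its speed limit or range.

## Working session

There is one attempt and no reset: what is moved stays moved. The work goes in short steps, Python scripts to look and compute and a tool call to move; the robot and the scene stay as the last step left them, time stands still between calls to the robot, and variables do not carry over. Pictures are saved under pics/ and viewed, about 8 in all and at most 12, crops included, and the job is handed in when it is done.

Besides the shell and the picture viewer there is one more tool, called after "Request:" as name(argument=value, ...), one argument or row to a line, values as JSON. play_rows: Moves the arm, as the interface text tells. Its arguments: {"type":"object","properties":{"rows":{"type":"array"}},"required":["rows"]}

```bash
mkdir -p pics; ls; cat > h.py <<'E'
from bench import *
import numpy as np, cv2
def snap(n,save=None):
    s=snapshot(n)
    if save: cv2.imwrite('pics/'+save+'.png',cv2.cvtColor(s['pixels'],cv2.COLOR_RGB2BGR))
    return s
def w2p(s,P):
    K=np.array([[s['fx'],0,s['cx']],[0,s['fy'],s['cy']],[0,0,1]])
    return cv2.projectPoints(np.array(P,float).reshape(-1,1,3),np.array(s['rvec'],float),np.array(s['tvec'],float),K,None)[0].reshape(-1,2)
def p2w(s,uv,z):
    R=cv2.Rodrigues(np.array(s['rvec'],float))[0];t=np.array(s['tvec'],float)
    c=-R.T@t; uv=np.array(uv,float).reshape(-1,2)
    d=np.c_[(uv[:,0]-s['cx'])/s['fx'],(uv[:,1]-s['cy'])/s['fy'],np.ones(len(uv))]@R
    return c+d*((z-c[2])/d[:,2])[:,None]
E
python3 - <<'E'
from h import *
o=get_obs();print(o)
import bench;print([x for x in dir(bench) if 'grasp' in x], getattr(bench,'tcp_to_grasp',None))
for n in('top','scene'):
    s=snap(n,n)
    print(n,-cv2.Rodrigues(np.array(s['rvec']))[0].T@s['tvec'],s['fx'])
    for l in('open_a','cap','tray','keeper','keeper_knob','stub'):
        for r in silhouettes(n,l): print(l,round(r['confidence'],2),np.round(r['point']),r['mask'].sum(), cv2.minAreaRect(np.argwhere(r['mask'])[:,::-1].astype(np.float32)))
a=cv2.imread('pics/top.png');cv2.imwrite('pics/top_b.png',cv2.resize(a,(800,600)))
a=cv2.imread('pics/scene.png');cv2.imwrite('pics/scene_b.png',cv2.resize(a,(800,600)))
E
```

```text
pics
{'time': 0.0, 'joint_positions': array([-1.36608239e+00,  8.79721799e-02,  1.37224141e+00, -1.63208313e-05,
        1.68359368e+00, -1.03117413e-01]), 'qvel': array([-6.84174357e-04, -4.12123096e-04, -3.11207610e-05,  6.56558916e-04,
       -7.86432517e-04,  7.06076040e-05]), 'joint_torque': array([-1.38147952e-04, -3.40184462e+01, -3.02426434e+01,  7.17862439e-02,
        3.31257808e-02, -1.63668938e-04]), 'tool_pos': array([ 0.16651552, -0.52361532,  0.20430131]), 'ee_rot': array([-3.13938812e+00, -2.11826640e-04,  3.07829297e-01]), 'wrist_force': array([ 0.42334433, -0.06479493, -1.17479678]), 'wrist_torque': array([-0.03407123, -0.03987988,  0.06295455]), 'width': 0.09399433997079189}
['tcp_to_grasp'] 0.0188
top [0.42137374 0.05454998 1.30713834] 359.08310833638683
open_a 0.68 [213. 245.] 595 ((245.0, 213.5), (33.0, 18.0), 90.0)
open_a 0.6 [256. 200.] 693 ((200.50538635253906, 256.7013854980469), (34.7501220703125, 20.583969116210938), 59.4207763671875)
open_a 0.55 [208. 204.] 629 ((203.5, 208.0), (32.0, 19.0), 90.0)
cap 0.97 [225. 131.] 719 ((133.31031799316406, 224.4765319
[... 1236 characters left out ...]
.807889938354492, 31.304948806762695), 26.56505012512207)
tray 0.66 [197. 167.] 3494 ((164.0116729736328, 197.313232421875), (88.3900375366211, 44.4133415222168), 3.5763344764709473)
keeper 0.57 [197. 197.] 507 ((197.16217041015625, 197.02703857421875), (14.79590892791748, 37.154170989990234), 9.462322235107422)
keeper_knob 0.58 [198. 198.] 505 ((197.16400146484375, 196.8480224609375), (14.936936378479004, 36.6715202331543), 10.30484676361084)
stub 0.65 [252. 283.] 344 ((283.1756591796875, 249.5540771484375), (14.631509780883789, 24.49544906616211), 80.53767395019531)
stub 0.33 [198. 196.] 462 ((197.3783721923828, 196.229736328125), (13.973913192749023, 35.51018142700195), 9.462321281433105)
```

View pics/top_b.png

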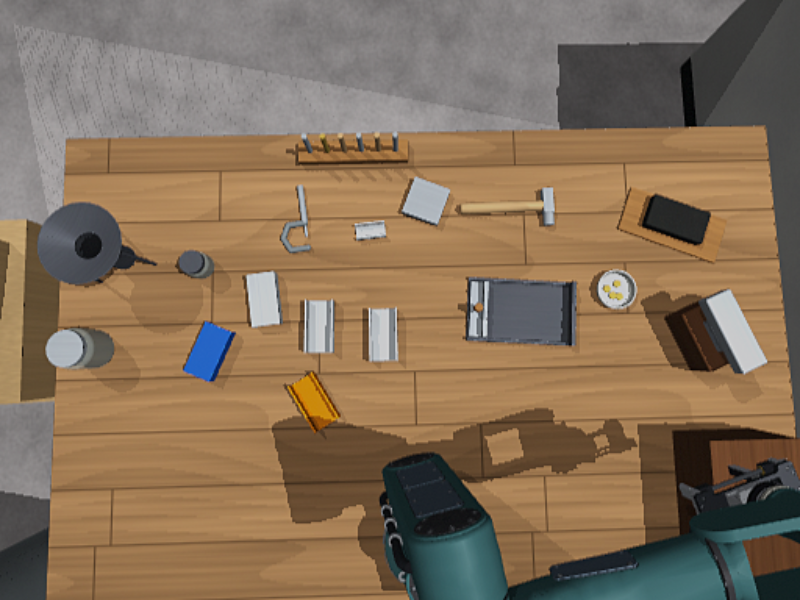

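View pics/scene_b.png

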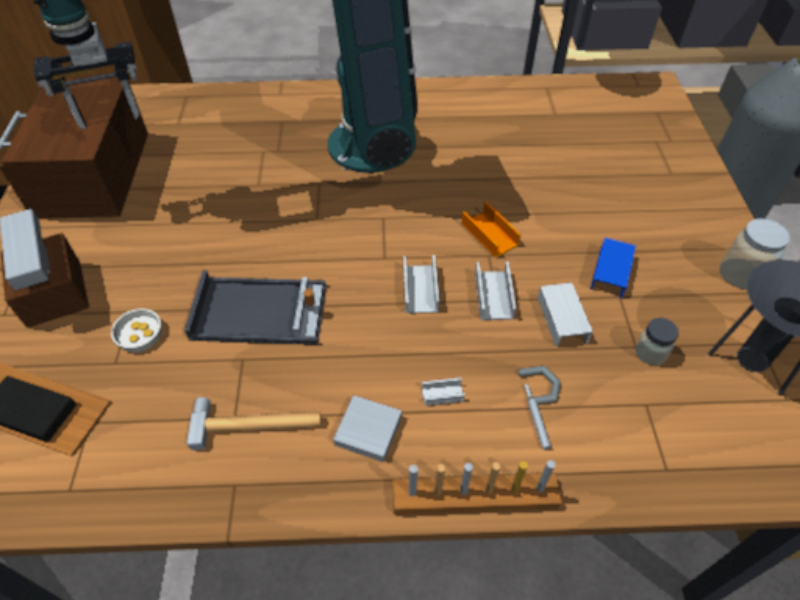

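Top view (800x600): the legs-up aluminium channels are at (319,326) and (383,334), and the cap is at (263,299). The tray spans 467–577 × 278–345, with its end wall on the right (-y) and the keeper on the left. The orange and blue look-alikes are at (313,400) and (209,350). Next I'll take a coarse estimate of the positions.

```bash
python3 - <<'E'
from h import *
s=snap('top')
for l in('open_a','cap','tray','keeper'):
    for r in silhouettes('top',l):
        m=r['mask'].astype(np.uint8); c=max(cv2.findContours(m,0,2)[0],key=cv2.contourArea)
        q=cv2.boxPoints(cv2.minAreaRect(c)); z={'open_a':.03,'cap':.036,'tray':.012,'keeper':.036}[l]
        w=p2w(s,q,z)[:,:2]; print(l,round(r['confidence'],2),s['pixels'][m>0].mean(0).round(),w.mean(0).round(3),w.round(3).tolist())
s=snap('wrist','w0'); c=-cv2.Rodrigues(np.array(s['rvec']))[0].T@s['tvec'];print(c,s['fx'],cv2.Rodrigues(np.array(s['rvec']))[0].round(2).tolist(), get_obs()['tool_pos'])
E
```

```text
open_a 0.76 [177. 179. 182.] [0.466 0.1  ] [[0.525, 0.129], [0.524, 0.069], [0.407, 0.071], [0.409, 0.131]]
open_a 0.66 [172. 176. 179.] [0.489 0.243] [[0.547, 0.275], [0.545, 0.211], [0.432, 0.212], [0.433, 0.275]]
cap 0.89 [189. 193. 196.] [0.555 0.367] [[0.609, 0.41], [0.616, 0.339], [0.501, 0.324], [0.494, 0.395]]
tray 0.91 [ 94.  97. 103.] [ 0.512 -0.222] [[0.443, -0.089], [0.597, -0.1], [0.582, -0.358], [0.428, -0.343]]
keeper 0.92 [150. 152. 154.] [ 0.517 -0.118] [[0.577, -0.101], [0.576, -0.14], [0.458, -0.135], [0.459, -0.096]]
[ 0.2479696  -0.49939997  0.38483834] 300.7993508730545 [[0.3, -0.95, -0.0], [-0.91, -0.29, 0.29], [-0.28, -0.09, -0.96]] [ 0.1666387  -0.52417868  0.20553314]
```

Request:
play_rows(
  rows=[
    [9.4, [3, 3, 5], [0, 0, -0.1]],
    [9.4, [6, 6, 5], [0, 0, -0.2]],
    [9.4, [9, 9, 5], [0, 0, -0.308]],
    [9.4, [12, 12, 5], [0, 0, -0.308]],
    [9.4, [15, 15, 5], [0, 0, -0.308]],
    [9.4, [18, 17, 5], [0, 0, -0.308]],
    [9.4, [21, 19, 5], [0, 0, -0.308]],
    [9.4, [24, 21, 5], [0, 0, -0.308]],
  ],
)

```text
time: 1.67
tool_pos: [0.4049, -0.3145, 0.2561]
ee_rot: [3.141, -0.001, -0.0]
wrist_force: [0.4, -1.2, -0.0]
width: 0.094
```

Request:
play_rows(
  rows=[
    [9.4, [3, 3, 0], [0, 0, 0]],
    [9.4, [6, 6, 0], [0, 0, 0]],
    [9.4, [9, 8, 0], [0, 0, 0]],
    [9.4, [12, 10, 0], [0, 0, 0]],
    [9.4, [14, 11, 0], [0, 0, 0]],
    [9.4, [14, 11, 0], [0, 0, 0]],
    [9.4, [14, 11, 0], [0, 0, 0]],
    [9.4, [14, 11, 0], [0, 0, 0]],
  ],
)

```text
time: 2.33
tool_pos: [0.5432, -0.2065, 0.2554]
ee_rot: [3.141, 0.001, -0.001]
wrist_force: [-0.1, -0.5, 0.0]
width: 0.094
```

```bash
python3 - <<'E'
from h import *
o=get_obs();print(o['tool_pos'],o['ee_rot'])
s=snap('wrist','w1'); a=cv2.imread('pics/w1.png');cv2.imwrite('pics/w1b.png',cv2.resize(a,(800,600),interpolation=cv2.INTER_CUBIC))
np.save('w1.npy',s,allow_pickle=True)
E
```

```text
[ 0.54321842 -0.2064959   0.25541287] [ 3.14122700e+00  7.72714374e-04 -5.14786601e-04]
```

View pics/w1b.png

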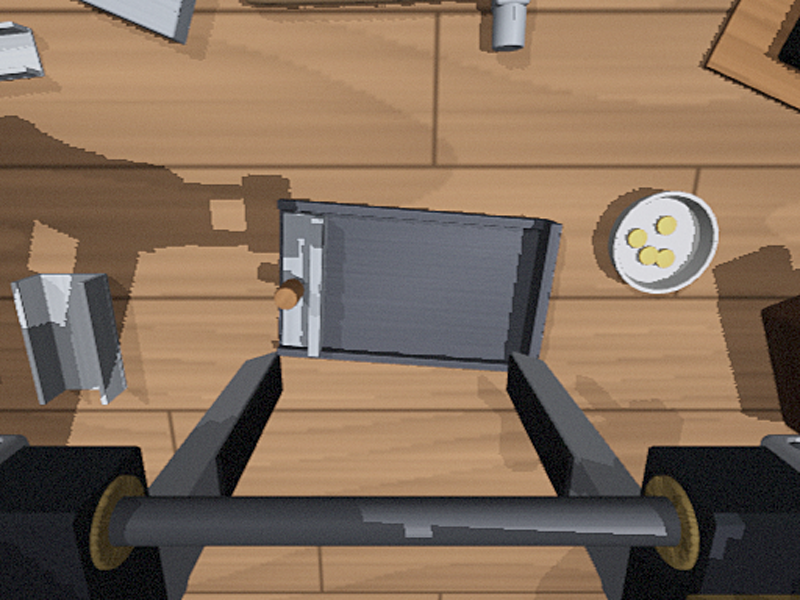

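The tray shows with its wall top's outer corners at (562,224) and (541,360), its far-left lip corner at (280,201), and the knob top at (285,295). I'll fit the tray pose to these and overlay the result to check it.

```bash
cat > tray.py <<'E'
from h import *
from scipy.optimize import least_squares
def T(p,P): # p=x,y,yaw
    P=np.atleast_2d(P); c,s=np.cos(p[2]),np.sin(p[2]); return np.c_[p[0]+c*P[:,0]-s*P[:,1],p[1]+s*P[:,0]+c*P[:,1],P[:,2]]
E
python3 - <<'E'
from tray import *
s=np.load('w1.npy',allow_pickle=True).item()
obs=np.array([[280,201],[562,224],[541,360]])*.64
M=np.array([[.074,.172,.016],[.074,-.074,.036],[-.074,-.074,.036]])
f=lambda p:(w2p(s,T(p,M))-obs).ravel()
r=least_squares(f,[.51,-.27,0]);p=r.x;print(p,r.fun.round(2))
k=p2w(s,np.array([[285,295]])*.64,.068)[0];print('knob',k)
c,sn=np.cos(p[2]),np.sin(p[2]);d=k[:2]-p[:2];print('knob in tray',c*d[0]+sn*d[1],-sn*d[0]+c*d[1])
a=cv2.imread('pics/w1b.png')
def L(P,col):
    q=(w2p(s,T(p,np.array(P)))/.64).astype(int);cv2.polylines(a,[q.reshape(-1,1,2)],True,col,1)
L([[.074,-.074,.036],[-.074,-.074,.036],[-.074,-.064,.036],[.074,-.064,.036]],(0,255,0))
L([[.066,-.064,.006],[-.066,-.064,.006],[-.066,.1,.006],[.066,.1,.006]],(0,255,255))
L([[.074,-.074,.016],[.074,.172,.016],[-.074,.172,.016],[-.074,-.074,.016]],(0,0,255))
cv2.imwrite('pics/w1c.png',cv2.resize(a[170:390,230:600],None,fx=2,fy=2))
E
```

```text
[ 0.51374319 -0.2738422  -0.037998  ] [-2.31 -0.41  1.7  -6.7   0.57  9.2 ]
knob [ 0.52316835 -0.11897905  0.068     ]
knob in tray 0.0035352863247907745 0.15510940879435695
```

View pics/w1c.png

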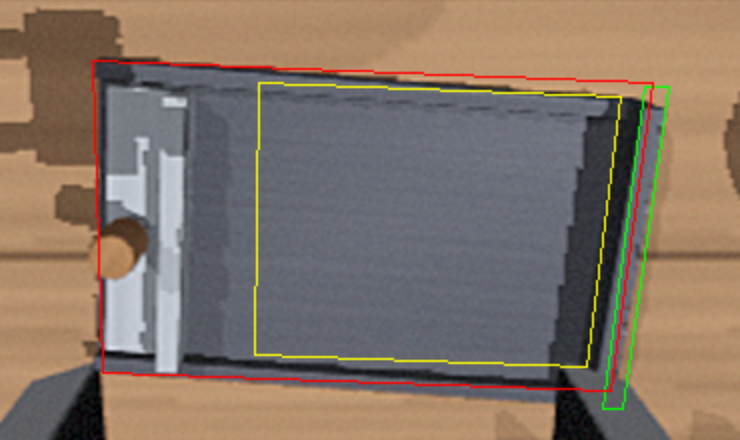

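```bash
cat > fit.py <<'E'
from tray import *
s=np.load('w1.npy',allow_pickle=True).item()
W=lambda c,z:p2w(s,np.array([[c[0]/2+230,c[1]/2+170]])*.64,z)[0]
far=[W(c,.016) for c in((97,61),(300,75),(500,88),(630,97))]
near=[W(c,.016) for c in((200,380),(400,394),(545,403))]
wall=[W(c,.036) for c in((664,112),(645,250),(630,340))]
left=[W(c,.016) for c in((95,64),(101,370))]
def f(p):
    c,sn=np.cos(p[2]),np.sin(p[2]); loc=lambda A:(np.array(A)[:,:2]-p[:2])@np.array([[c,-sn],[sn,c]])
    return np.r_[loc(far)[:,0]-.074,loc(near)[:,0]+.074,loc(wall)[:,1]+.074,loc(left)[:,1]-.172]
r=least_squares(f,[.51,-.27,0],loss='soft_l1',f_scale=.003);p=r.x;print(p,(f(p)*1000).round(1))
np.save('tray.npy',p)
k=p2w(s,np.array([[285,295]])*.64,.068)[0]
c,sn=np.cos(p[2]),np.sin(p[2]);d=k[:2]-p[:2];print('knob in tray',c*d[0]+sn*d[1],-sn*d[0]+c*d[1])
a=cv2.imread('pics/w1b.png')
def L(P,col):
    q=(w2p(s,T(p,np.array(P)))/.64).astype(int);cv2.polylines(a,[q.reshape(-1,1,2)],True,col,1)
L([[.074,-.074,.036],[-.074,-.074,.036],[-.074,-.064,.036],[.074,-.064,.036]],(0,255,0))
L([[.066,-.064,.006],[-.066,-.064,.006],[-.066,.1,.006],[.066,.1,.006]],(0,255,255))
L([[.074,-.074,.016],[.074,.172,.016],[-.074,.172,.016],[-.074,-.074,.016]],(0,0,255))
cv2.imwrite('pics/w1d.png',cv2.resize(a[170:390,230:600],None,fx=2,fy=2))
E
python3 fit.py
```

```text
[ 0.50844357 -0.27273712 -0.06430588] [ 0.8  0.4  0.4  0.1  0.3 -0.9 -1.2  1.7 -0.1 -0.2  0.2 -1.5]
knob in tray 0.004813613997575388 0.15438650598714682
```

View pics/w1d.png

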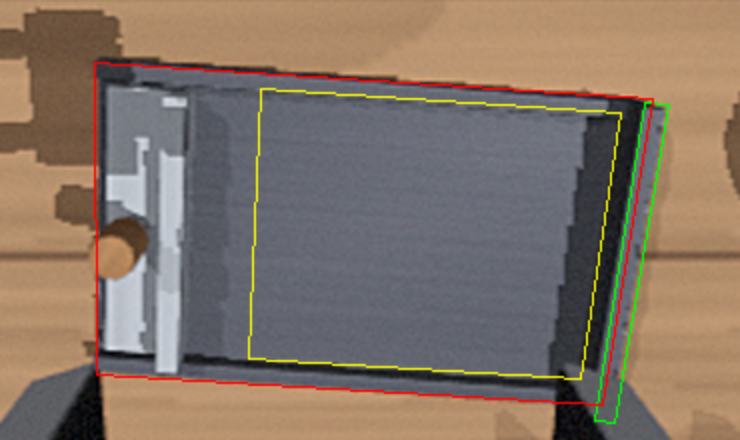

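Request:
play_rows(
  rows=[
    [9.4, [0, 4, 0], [0, 0, 0]],
    [9.4, [0, 8, 0], [0, 0, 0]],
    [9.4, [0, 12, 0], [0, 0, 0]],
    [9.4, [0, 16, 0], [0, 0, 0]],
    [9.4, [0, 20, 0], [0, 0, 0]],
    [9.4, [0, 24, 0], [0, 0, 0]],
    [9.4, [0, 28, 0], [0, 0, 0]],
    [9.4, [0, 32, 0], [0, 0, 0]],
  ],
)

```text
time: 3.05
tool_pos: [0.543, 0.1141, 0.2563]
ee_rot: [3.141, -0.001, -0.003]
wrist_force: [0.1, -0.3, 1.0]
width: 0.0941
```

Request:
play_rows(
  rows=[
    [9.4, [0, 4, 0], [0, 0, 0]],
    [9.4, [0, 8, 0], [0, 0, 0]],
    [9.4, [0, 8, 0], [0, 0, 0]],
    [9.4, [0, 8, 0], [0, 0, 0]],
  ],
)

```text
time: 3.38
tool_pos: [0.5432, 0.1944, 0.2557]
ee_rot: [3.141, -0.0, 0.002]
wrist_force: [0.2, -0.7, -0.0]
width: 0.094
```

```bash
python3 - <<'E'
from h import *
o=get_obs();print(o['tool_pos'],o['ee_rot'])
s=snap('wrist','w2'); a=cv2.imread('pics/w2.png');cv2.imwrite('pics/w2b.png',cv2.resize(a,(800,600),interpolation=cv2.INTER_CUBIC))
np.save('w2.npy',s,allow_pickle=True)
E
```

```text
[0.54320425 0.19438201 0.25566896] [ 3.14103695e+00 -1.37193922e-04  1.67937035e-03]
```

View pics/w2b.png

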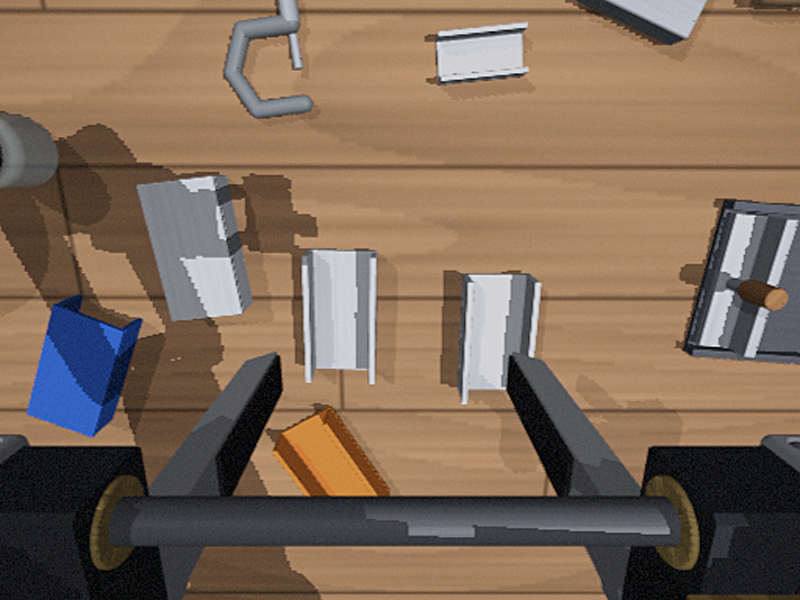

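The wrist view shows open_b's leg tops with corners at about (302,252), (377,250), (306,384) and (376,384). open_a's left leg runs from (461,275) to (460,403), and its right leg top is at (540,282). The cap's top face is at (137,186), (218,177), (242,312) and (172,321).

```bash
python3 - <<'E'
from tray import *
s=np.load('w2.npy',allow_pickle=True).item()
def go(n,obs,M):
    obs=np.array(obs)*.64; M=np.c_[np.array(M),np.full(len(M),.036)]
    r=least_squares(lambda p:(w2p(s,T(p,M))-obs).ravel(),[.5,.2,0]); print(n,r.x.round(4),r.fun.round(1)); return r.x
X,Y=.06,.032
P={}
P['B']=go('B',[[302,252],[377,250],[306,384],[376,384]],[[X,Y],[X,-Y],[-X,Y],[-X,-Y]])
P['A']=go('A',[[461,275],[540,281],[460,403]],[[X,Y],[X,-Y],[-X,Y]])
P['cap']=go('cap',[[137,186],[218,177],[242,312],[172,321]],[[X,Y],[X,-Y],[-X,-Y],[-X,Y]])
a=cv2.imread('pics/w2b.png')
for p in P.values():
    for z,w,col in((.036,.032,(0,0,255)),(.036,.027,(255,0,255)),(0.,.032,(0,255,0))):
        q=(w2p(s,T(p,np.array([[X,w,z],[X,-w,z],[-X,-w,z],[-X,w,z]])))/.64).astype(int);cv2.polylines(a,[q.reshape(-1,1,2)],True,col,1)
cv2.imwrite('pics/w2c.png',cv2.resize(a[160:420,120:560],None,fx=1.8,fy=1.8))
np.save('P.npy',P)
E
```

```text
B [ 0.4908  0.2414 -0.0121] [-0.1  0.9 -0.5  2.8  0.8 -2.5 -0.1 -1.9]
A [4.691e-01 9.980e-02 4.000e-04] [ 2.2  2.3 -1.5 -1.5 -0.8 -0.9]
cap [0.5522 0.3662 0.0963] [ 1.1 -1.2 -1.7 -0.3  0.4  1.7  0.2  0.1]
```

View pics/w2c.png

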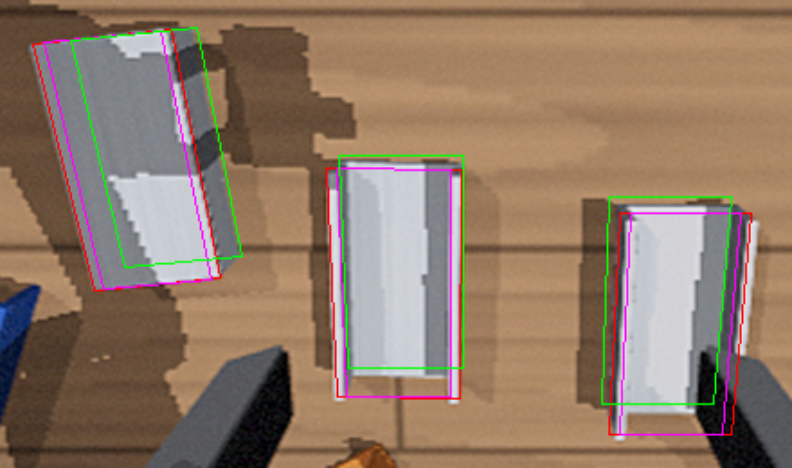

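Request:
play_rows(
  rows=[
    [4, [-3, -3, -2], [0, 0, 0]],
    [4, [-6, -5, -4], [0, 0, 0]],
    [4, [-7.8, -6.9, -8], [0, 0, 0]],
    [4, [-7.8, -6.9, -12], [0, 0, 0]],
    [4, [-7.8, -6.9, -16], [0, 0, 0]],
    [4, [-7.8, -6.9, -19], [0, 0, 0]],
    [4, [-7.8, -6.9, -19], [0, 0, 0]],
    [4, [-7.8, -6.9, -19], [0, 0, 0]],
  ],
)

```text
time: 4.1
tool_pos: [0.4643, 0.1228, 0.0644]
ee_rot: [3.141, 0.004, -0.003]
wrist_force: [0.2, 0.4, 1.3]
width: 0.0439
```

```bash
python3 - <<'E'
from h import *
o=get_obs();print(o['tool_pos'],o['ee_rot'],o['width'])
s=snap('wrist','w3'); a=cv2.imread('pics/w3.png')
cv2.imwrite('pics/w3b.png',cv2.resize(a,(640,480)))
E
```

```text
[0.46425628 0.12281029 0.06437742] [ 3.14050535  0.00409921 -0.00331847] 0.04391310198384952
```

View pics/w3b.png

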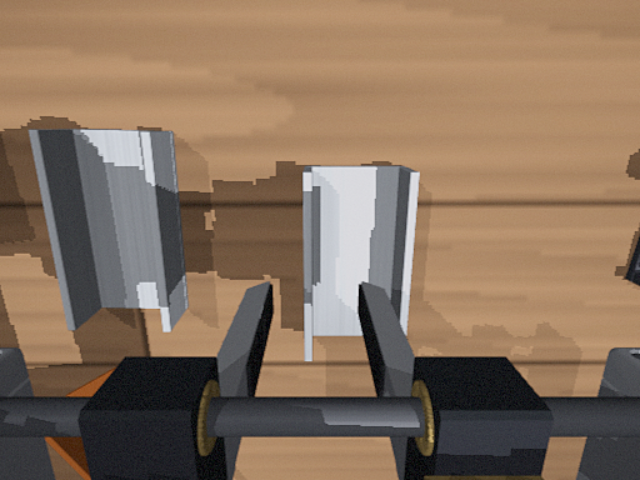

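The left leg strip is at x≈307, between the fingers at 270 and 360, so it is well placed. I'll descend and grip.

Request:
play_rows(
  rows=[
    [4, [0, 0, -2], [0, 0, 0]],
    [4, [0, 0, -4], [0, 0, 0]],
    [4, [0, 0, -5.3], [0, 0, 0]],
    [4, [0, 0, -5.3], [0, 0, 0]],
    [0, [0, 0, -5.3], [0, 0, 0]],
    [0, [0, 0, -5.3], [0, 0, 0]],
    [0, [0, 0, -5.3], [0, 0, 0]],
    [0, [0, 0, -5.3], [0, 0, 0]],
  ],
)

```text
time: 4.82
tool_pos: [0.4672, 0.125, 0.0144]
ee_rot: [-3.141, -0.004, -0.0]
wrist_force: [0.6, -0.3, -0.5]
width: 0.0169
```

Request:
play_rows(
  rows=[
    [0, [0, 0, 0], [0, 0, 0]],
    [0, [0, 0, 0], [0, 0, 0]],
    [0, [0, 0, 1], [0, 0, 0]],
    [0, [0, 0, 3], [0, 0, 0]],
    [0, [0, 0, 6], [0, 0, 0]],
    [0, [0, 0, 9], [0, 0, 0]],
    [0, [0, 0, 11], [0, 0, 0]],
    [0, [0, 0, 11], [0, 0, 0]],
  ],
)

```text
time: 5.48
tool_pos: [0.4688, 0.1252, 0.1282]
ee_rot: [-3.141, -0.01, -0.0]
wrist_force: [0.4, 0.1, -1.1]
width: 0.0051
```

Request:
play_rows(
  rows=[
    [0, [0.5, -3, 0], [0, 0, -0.02]],
    [0, [1, -6.5, 0], [0, 0, -0.04]],
    [0, [1.5, -10.5, 0], [0, 0, -0.064]],
    [0, [2, -14.5, 0], [0, 0, -0.064]],
    [0, [2.5, -18.5, 0], [0, 0, -0.064]],
    [0, [3, -22.5, 0], [0, 0, -0.064]],
    [0, [3.5, -26.5, 0], [0, 0, -0.064]],
    [0, [3.8, -29.6, 0], [0, 0, -0.064]],
  ],
)

```text
time: 6.15
tool_pos: [0.5025, -0.1738, 0.1204]
ee_rot: [3.142, 0.003, -0.066]
wrist_force: [-0.6, 0.4, -2.7]
width: 0.0049
```

Request:
play_rows(
  rows=[
    [0, [0.2, -3, 0], [0, 0, 0]],
    [0, [0.4, -6, 0], [0, 0, 0]],
    [0, [0.5, -8, 0], [0, 0, 0]],
    [0, [0.5, -9.2, 0], [0, 0, 0]],
    [0, [0.5, -10, 0], [0, 0, 0]],
    [0, [0.5, -10, -2], [0, 0, 0]],
    [0, [0.5, -10, -4], [0, 0, 0]],
    [0, [0.5, -10, -4], [0, 0, 0]],
  ],
)

```text
time: 6.82
tool_pos: [0.5057, -0.2683, 0.0771]
ee_rot: [-3.136, 0.009, -0.064]
wrist_force: [-1.3, 0.7, -2.9]
width: 0.0047
```

```bash
python3 - <<'E'
from tray import *
o=get_obs();print(o['tool_pos'],o['ee_rot'],o['width'])
p=np.load('tray.npy');print('target',T(p,[0,.0025,0]))
s=snap('wrist','w4'); a=cv2.imread('pics/w4.png')
z=.052+.0
for zz,b in((.010+.006,[[.074,.172],[.074,-.074],[-.074,-.074],[-.074,.172]]),):
    q=w2p(s,T(p,np.c_[np.array(b),np.full(4,zz)])).astype(int);cv2.polylines(a,[q.reshape(-1,1,2)],True,(0,0,255),1)
cv2.imwrite('pics/w4b.png',cv2.resize(a,(640,480)))
E
```

```text
[ 0.5056519  -0.26833891  0.07709019] [-3.13598678  0.00901219 -0.06350374] 0.00465957899201052
target [[ 0.50860422 -0.27024229  0.        ]]
```

View pics/w4b.png

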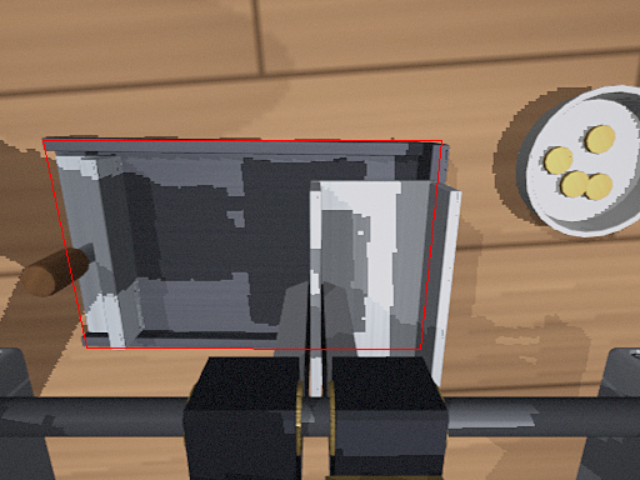

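```bash
python3 - <<'E'
from tray import *
p=np.load('tray.npy');s=snap('wrist')
W=p2w(s,np.array([[316,182],[315,396],[455,192]])/1.25,.101)
c,sn=np.cos(p[2]),np.sin(p[2]);print((W[:,:2]-p[:2])@np.array([[c,-sn],[sn,c]]))
E
```

```text
[[ 0.06171738  0.00254192]
 [-0.04524387  0.00286865]
 [ 0.05762558 -0.05570983]]
```

Request:
play_rows(
  rows=[
    [0, [0, 0, -2], [0, 0, 0]],
    [0, [0, 0, -3.5], [0, 0, 0]],
    [0, [0, 0, -4.5], [0, 0, 0]],
    [0, [0, 0, -5.3], [0, 0, 0]],
    [0, [0, 0, -5.7], [0, 0, 0]],
    [0, [0, 0, -5.9], [0, 0, 0]],
    [0, [0, 0, -5.9], [0, 0, 0]],
    [0, [0, 0, -5.9], [0, 0, 0]],
  ],
)

```text
time: 7.58
tool_pos: [0.5093, -0.2715, 0.0244]
ee_rot: [3.141, -0.001, -0.064]
wrist_force: [0.4, 0.4, -2.2]
width: 0.0047
```

Request:
play_rows(
  rows=[
    [0, [0, 0, -0.15], [0, 0, 0]],
    [0, [0, 0, -0.3], [0, 0, 0]],
    [0, [0, 0, -0.4], [0, 0, 0]],
    [0, [0, 0, -0.4], [0, 0, 0]],
    [0, [0, 0, -0.4], [0, 0, 0]],
  ],
)

```text
time: 8.0
tool_pos: [0.5088, -0.2713, 0.0196]
ee_rot: [3.141, -0.0, -0.064]
wrist_force: [0.5, 0.1, -1.9]
width: 0.0045
```

Request:
play_rows(
  rows=[
    [0, [0, 0, -0.1], [0, 0, 0]],
    [0, [0, 0, -0.1], [0, 0, 0]],
    [0, [0, 0, -0.2], [0, 0, 0]],
    [0, [0, 0, -0.2], [0, 0, 0]],
  ],
)

```text
time: 8.33
tool_pos: [0.5089, -0.2713, 0.0195]
ee_rot: [3.141, -0.001, -0.064]
wrist_force: [-4.0, 2.1, 7.6]
width: 0.0048
```

Request:
play_rows(
  rows=[
    [3, [0, 0, 0.1], [0, 0, 0]],
    [3, [0, 0, 0.1], [0, 0, 0]],
    [3, [0, 0, 0.1], [0, 0, 0]],
    [3, [0, 0, 0.1], [0, 0, 0]],
    [3, [0, 0, 1.1], [0, 0, 0]],
    [3, [0, 0, 4], [0, 0, 0]],
    [3, [0, 0, 8], [0, 0, 0]],
    [3, [0, 0, 12], [0, 0, 0]],
  ],
)

```text
time: 9.0
tool_pos: [0.5078, -0.2705, 0.1379]
ee_rot: [-3.14, 0.003, -0.064]
wrist_force: [0.1, -0.7, 0.2]
width: 0.0302
```

```bash
python3 - <<'E'
from tray import *
p=np.load('tray.npy');o=get_obs();print(o['tool_pos'],o['ee_rot'],o['width'],o['time'])
s=snap('wrist','w5'); a=cv2.imread('pics/w5.png')
for cy in(-.027,):
  for z,w,col in((.042,.032,(0,0,255)),(.011,.027,(0,255,0))):
    q=w2p(s,T(p,np.array([[.06,cy+w,z],[.06,cy-w,z],[-.06,cy-w,z],[-.06,cy+w,z]]))).astype(int);cv2.polylines(a,[q.reshape(-1,1,2)],True,col,1)
cv2.imwrite('pics/w5b.png',cv2.resize(a,(640,480)))
E
```

```text
[ 0.50779375 -0.27051931  0.13793682] [-3.14008899e+00  2.78150848e-03 -6.42020180e-02] 0.0302377397861504 9.0
```

View pics/w5b.png

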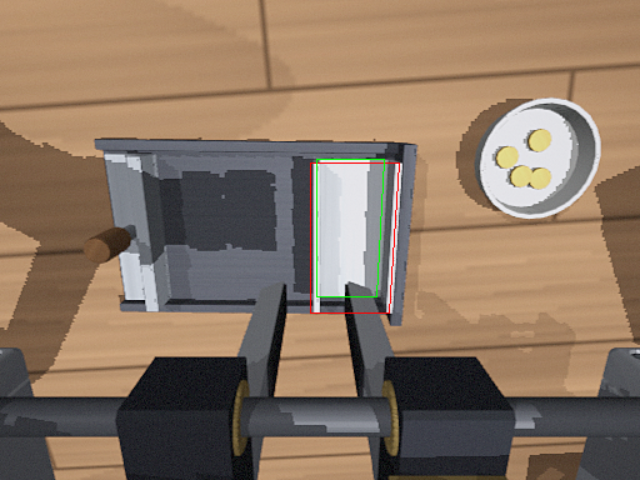

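The first channel sits on its predicted outline against the wall. Next is open_b, by the same method.

Request:
play_rows(
  rows=[
    [4, [0, 3, 0], [0, 0, 0.02]],
    [4, [0, 7, 0], [0, 0, 0.054]],
    [4, [0, 11, 0], [0, 0, 0.054]],
    [4, [-0.5, 15, 0], [0, 0, 0.054]],
    [4, [-1, 19, 0], [0, 0, 0.054]],
    [4, [-1.5, 23, 0], [0, 0, 0.054]],
    [4, [-2.1, 27, 0], [0, 0, 0.054]],
    [4, [-2.1, 31, 0], [0, 0, 0.054]],
  ],
)

```text
time: 9.72
tool_pos: [0.4868, 0.0406, 0.1383]
ee_rot: [3.141, -0.001, -0.011]
wrist_force: [0.4, 0.5, 0.3]
width: 0.0403
```

Request:
play_rows(
  rows=[
    [4, [0, 4, 0], [0, 0, 0]],
    [4, [0, 8, 0], [0, 0, 0]],
    [4, [0, 12, 0], [0, 0, 0]],
    [4, [0, 16, 0], [0, 0, 0]],
    [4, [0, 20, 0], [0, 0, 0]],
    [4, [0, 23.2, 0], [0, 0, 0]],
    [4, [0, 23.2, -3], [0, 0, 0]],
    [4, [0, 23.2, -7], [0, 0, 0]],
  ],
)

```text
time: 10.38
tool_pos: [0.4911, 0.2748, 0.072]
ee_rot: [-3.137, -0.011, -0.006]
wrist_force: [0.5, 0.4, -0.2]
width: 0.0399
```

```bash
python3 - <<'E'
from tray import *
o=get_obs();print(o['tool_pos'],o['ee_rot'],o['width'],o['time'])
s=snap('wrist','w6'); a=cv2.imread('pics/w6.png');np.save('w6.npy',s,allow_pickle=True)
for r in silhouettes('wrist','open_b')[:3]:
    m=r['mask']; print(r['confidence'],r['point'],[(v,np.flatnonzero(m[v])[[0,-1]],p2w(s,[np.flatnonzero(m[v])[0],v],.036)[0,:2].round(4),p2w(s,[np.flatnonzero(m[v])[-1],v],.036)[0,:2].round(4)) for v in range(np.argwhere(m)[:,0].min(),np.argwhere(m)[:,0].max(),20)])
t=o['tool_pos'];print('finger gap px',w2p(s,[[t[0],t[1]+.02,.036],[t[0],t[1]-.02,.036]]))
E
```

```text
[0.49113428 0.2748264  0.07196951] [-3.13667029 -0.01109519 -0.00629923] 0.039925962882558064 10.3833Traceback (most recent call last):
  File "<stdin>", line 5, in <module>
IndexError: index 0 is out of bounds for axis 0 with size 0
```

```bash
python3 - <<'E'
from tray import *
s=snap('wrist','w6');print(get_obs()['tool_pos'])
for r in silhouettes('wrist','open_b')[:3]:
    m=r['mask']; print(r['confidence'],r['point'],m.sum())
    for v in range(r['point'][0]-60,r['point'][0]+100,20):
        c=np.flatnonzero(m[v]) if 0<=v<384 else []
        if len(c): print(v,c[0],c[-1],p2w(s,[[c[0],v],[c[-1],v]],.036)[:,:2].round(4).tolist())
E
```

```text
[0.48465146 0.26980449 0.06405734]
0.81 [191.1, 285.6] 11638Traceback (most recent call last):
  File "<stdin>", line 5, in <module>
TypeError: 'float' object cannot be interpreted as an integer
```

```bash
python3 - <<'E'
from tray import *
s=snap('wrist','w6')
for r in silhouettes('wrist','open_b')[:1]:
    m=r['mask']
    for v in range(100,384,20):
        c=np.flatnonzero(m[v])
        if len(c): print(v,c[0],c[-1],p2w(s,[[c[0],v],[c[-1],v]],.036)[:,:2].round(4).tolist())
E
```

```text
360 206 304 [[0.3555, 0.3116], [0.3545, 0.2253]]
380 220 312 [[0.3326, 0.3002], [0.3317, 0.2172]]
```

```bash
python3 - <<'E'
from tray import *
s=snap('wrist','w6');I=s['pixels'].astype(int)
m=((I.max(2)-I.min(2)<25)&(I.mean(2)>95)).astype(np.uint8)
for v in range(100,300,20):
    e=np.flatnonzero(np.diff(np.r_[0,m[v],0])).reshape(-1,2); e=[x for x in e if x[1]-x[0]>3]
    print(v,[(int(a),int(b),p2w(s,[[a,v],[b,v]],.036)[:,:2].round(3).tolist()) for a,b in e if a>100 and b<450])
print(w2p(s,[[.4847,.2898,.064],[.4847,.2498,.064]]))
E
```

```text
100 []
120 []
140 [(163, 173, [[0.55, 0.333], [0.55, 0.326]]), (248, 322, [[0.549, 0.273], [0.549, 0.22]])]
160 [(247, 320, [[0.535, 0.274], [0.535, 0.221]]), (329, 336, [[0.535, 0.215], [0.535, 0.21]])]
180 [(247, 253, [[0.52, 0.274], [0.52, 0.269]]), (254, 319, [[0.52, 0.269], [0.52, 0.221]]), (327, 334, [[0.52, 0.215], [0.52, 0.21]])]
200 [(246, 317, [[0.505, 0.275], [0.504, 0.222]]), (325, 333, [[0.504, 0.216], [0.504, 0.21]])]
220 [(246, 316, [[0.489, 0.275], [0.488, 0.222]]), (324, 331, [[0.488, 0.216], [0.488, 0.21]])]
240 [(247, 284, [[0.472, 0.275], [0.472, 0.246]]), (308, 314, [[0.472, 0.227], [0.472, 0.222]]), (322, 329, [[0.472, 0.216], [0.472, 0.211]])]
260 [(246, 285, [[0.455, 0.276], [0.455, 0.245]]), (320, 327, [[0.454, 0.217], [0.454, 0.211]])]
280 [(246, 253, [[0.437, 0.276], [0.437, 0.27]])]
[[223.50797011 241.40258528]
 [282.50584309 240.86069587]]
```

Request:
play_rows(
  rows=[
    [4, [0.1, 0.1, -2], [0, 0, 0]],
    [4, [0.1, 0.1, -4], [0, 0, 0]],
    [4, [0.1, 0.1, -5.5], [0, 0, 0]],
    [4, [0.1, 0.1, -5.5], [0, 0, 0]],
    [4, [0.1, 0.1, -5.5], [0, 0, 0]],
    [0, [0.1, 0.1, -5.5], [0, 0, 0]],
    [0, [0.1, 0.1, -5.5], [0, 0, 0]],
    [0, [0.1, 0.1, -5.5], [0, 0, 0]],
  ],
)

```text
time: 11.4
tool_pos: [0.49, 0.2723, 0.0144]
ee_rot: [-3.14, -0.003, -0.01]
wrist_force: [1.1, 1.0, 1.1]
width: 0.0239
```

Request:
play_rows(
  rows=[
    [0, [0, 0, 0], [0, 0, 0]],
    [0, [0, 0, 0], [0, 0, 0]],
    [0, [0, 0, 0], [0, 0, 0]],
    [0, [0, 0, 1], [0, 0, 0]],
    [0, [0, 0, 3], [0, 0, 0]],
    [0, [0, 0, 7], [0, 0, 0]],
    [0, [0, 0, 11], [0, 0, 0]],
    [0, [0, 0, 12], [0, 0, 0]],
  ],
)

```text
time: 12.07
tool_pos: [0.4919, 0.2732, 0.1402]
ee_rot: [-3.137, -0.011, -0.01]
wrist_force: [-0.2, 0.0, -0.7]
width: 0.0045
```

Request:
play_rows(
  rows=[
    [0, [0.3, -3, 0], [0, 0, -0.02]],
    [0, [0.6, -7, 0], [0, 0, -0.054]],
    [0, [0.9, -11, 0], [0, 0, -0.054]],
    [0, [1.2, -15, 0], [0, 0, -0.054]],
    [0, [1.5, -19, 0], [0, 0, -0.054]],
    [0, [1.8, -23, 0], [0, 0, -0.054]],
    [0, [2.1, -27, 0], [0, 0, -0.054]],
    [0, [2.4, -31, 0], [0, 0, -0.054]],
  ],
)

```text
time: 12.73
tool_pos: [0.5117, -0.0399, 0.1316]
ee_rot: [-3.141, 0.002, -0.064]
wrist_force: [-0.0, 1.0, -2.8]
width: 0.0047
```

Request:
play_rows(
  rows=[
    [0, [0, -4, 0], [0, 0, 0]],
    [0, [0, -8, 0], [0, 0, 0]],
    [0, [0, -12, 0], [0, 0, 0]],
    [0, [0, -15, 0], [0, 0, 0]],
    [0, [0, -16.4, 0], [0, 0, 0]],
    [0, [0, -16.4, -3], [0, 0, 0]],
    [0, [0, -16.4, -5], [0, 0, 0]],
    [0, [0, -16.4, -5], [0, 0, 0]],
  ],
)

```text
time: 13.4
tool_pos: [0.5088, -0.2001, 0.0764]
ee_rot: [-3.136, 0.011, -0.065]
wrist_force: [-0.9, 0.7, -3.1]
width: 0.0046
```

Request:
play_rows(
  rows=[
    [0, [0, 0, 0], [0, 0, 0]],
    [0, [0, 0, 0], [0, 0, 0]],
    [0, [0, 0, 0], [0, 0, 0]],
    [0, [0, 0, 0], [0, 0, 0]],
  ],
)

```text
time: 13.73
tool_pos: [0.5138, -0.2022, 0.0844]
ee_rot: [3.14, -0.003, -0.063]
wrist_force: [0.3, 0.3, -1.3]
width: 0.0051
```

```bash
python3 - <<'E'
from tray import *
p=np.load('tray.npy');o=get_obs();t=o['tool_pos'];c,sn=np.cos(p[2]),np.sin(p[2])
loc=lambda W:((np.atleast_2d(W)[:,:2]-p[:2])@np.array([[c,-sn],[sn,c]])).round(4)
print(t,loc(t),o['ee_rot'],o['width'],o['time'])
s=snap('wrist','w7');I=s['pixels'].astype(int)
m=((I.max(2)-I.min(2)<25)&(I.mean(2)>125)).astype(np.uint8)
z=t[2]+.0235
for v in range(90,300,15):
    e=np.flatnonzero(np.diff(np.r_[0,m[v],0])).reshape(-1,2); e=[x for x in e if x[1]-x[0]>2]
    print(v,[(int(a),int(b),loc(p2w(s,[[a,v],[b,v]],z)).tolist()) for a,b in e if a>200 and b<400])
E
```

```text
[ 0.51384818 -0.20221977  0.08443074] [[0.0009 0.0707]] [ 3.14018960e+00 -3.07732944e-03 -6.34721741e-02] 0.005074705188019678 13.7333
90 []
105 []
120 [(315, 332, [[0.0775, 0.0382], [0.0776, 0.0296]]), (333, 336, [[0.0776, 0.0291], [0.0776, 0.0276]]), (337, 349, [[0.0776, 0.0271], [0.0776, 0.021]]), (353, 361, [[0.0776, 0.019], [0.0776, 0.015]])]
135 [(341, 386, [[0.0701, 0.0244], [0.0701, 0.0014]])]
150 [(256, 344, [[0.0624, 0.0679], [0.0624, 0.0222]])]
165 [(248, 342, [[0.0545, 0.0721], [0.0545, 0.0226]])]
180 [(248, 258, [[0.0463, 0.0721], [0.0463, 0.0668]]), (284, 341, [[0.0463, 0.0529], [0.0463, 0.0224]]), (358, 398, [[0.0463, 0.0133], [0.0464, -0.0081]])]
195 [(248, 258, [[0.0379, 0.0722], [0.0379, 0.0667]]), (281, 340, [[0.0379, 0.0542], [0.0379, 0.0222]]), (356, 378, [[0.038, 0.0135], [0.038, 0.0016]]), (384, 396, [[0.038, -0.0017], [0.038, -0.0082]])]
210 [(248, 256, [[0.0293, 0.0722], [0.0293, 0.0678]]), (282, 338, [[0.0293, 0.0535], [0.0293, 0.0226]]), (354, 377, [[0.0293, 0.0138], [0.0293, 0.0011]]), (383, 394, [[0.0293, -0.0022], [0.0293, -0.0083]])]
225 [(248, 256, [[0
[... 219 characters left out ...]
7], [0.0112, 0.0677]]), (292, 336, [[0.0112, 0.0472], [0.0112, 0.0222]]), (351, 373, [[0.0112, 0.0137], [0.0112, 0.0012]]), (378, 389, [[0.0112, -0.0017], [0.0112, -0.0079]])]
255 [(292, 312, [[0.0017, 0.0469], [0.0017, 0.0353]]), (316, 334, [[0.0017, 0.033], [0.0017, 0.0226]]), (350, 371, [[0.0017, 0.0134], [0.0017, 0.0012]]), (375, 381, [[0.0017, -0.0011], [0.0017, -0.0045]]), (384, 387, [[0.0017, -0.0063], [0.0017, -0.008]])]
270 [(283, 312, [[-0.0081, 0.0518], [-0.0081, 0.0348]]), (348, 357, [[-0.0081, 0.0136], [-0.0081, 0.0083]])]
285 [(249, 252, [[-0.0182, 0.0717], [-0.0182, 0.07]]), (288, 308, [[-0.0182, 0.0485], [-0.0182, 0.0366]]), (347, 355, [[-0.0182, 0.0133], [-0.0182, 0.0085]])]
```

Request:
play_rows(
  rows=[
    [0, [0, 0, -2], [0, 0, 0]],
    [0, [0, 0, -3.5], [0, 0, 0]],
    [0, [0, 0, -4.7], [0, 0, 0]],
    [0, [0, 0, -5.5], [0, 0, 0]],
    [0, [0, 0, -5.9], [0, 0, 0]],
    [0, [0, 0, -6.1], [0, 0, 0]],
    [0, [0, 0, -6.2], [0, 0, 0]],
    [0, [0, 0, -6.2], [0, 0, 0]],
  ],
)

```text
time: 14.45
tool_pos: [0.5132, -0.2024, 0.0211]
ee_rot: [3.141, -0.001, -0.064]
wrist_force: [-0.1, 0.4, -2.3]
width: 0.0046
```

Request:
play_rows(
  rows=[
    [0, [0, 0, -0.1], [0, 0, 0]],
    [0, [0, 0, -0.2], [0, 0, 0]],
    [0, [0, 0, -0.2], [0, 0, 0]],
    [0, [0, 0, -0.2], [0, 0, 0]],
  ],
)

```text
time: 14.78
tool_pos: [0.5132, -0.2024, 0.0191]
ee_rot: [3.141, -0.001, -0.064]
wrist_force: [1.0, -0.7, -1.6]
width: 0.0044
```

Request:
play_rows(
  rows=[
    [0, [0, 0, -0.1], [0, 0, 0]],
    [0, [0, 0, -0.2], [0, 0, 0]],
    [0, [0, 0, -0.2], [0, 0, 0]],
  ],
)

```text
time: 15.03
tool_pos: [0.5132, -0.2024, 0.019]
ee_rot: [3.141, -0.001, -0.064]
wrist_force: [-2.5, 2.4, 8.4]
width: 0.0049
```

Request:
play_rows(
  rows=[
    [3, [0, 0, 0.1], [0, 0, 0]],
    [3, [0, 0, 0.1], [0, 0, 0]],
    [3, [0, 0, 0.1], [0, 0, 0]],
    [3, [0, 0, 0.1], [0, 0, 0]],
    [3, [0, 0, 1.1], [0, 0, 0]],
    [3, [0, 0, 4], [0, 0, 0]],
    [3, [0, 0, 8], [0, 0, 0]],
    [3, [0, 0, 12], [0, 0, 0]],
  ],
)

```text
time: 15.7
tool_pos: [0.5117, -0.2016, 0.137]
ee_rot: [-3.14, 0.003, -0.064]
wrist_force: [1.3, -0.2, 0.6]
width: 0.0303
```

Request:
play_rows(
  rows=[
    [9.4, [0, 3, 0], [0, 0, 0.08]],
    [9.4, [0, 7, 0], [0, 0, 0.16]],
    [9.4, [0.5, 11, 0], [0, 0, 0.16]],
    [9.4, [1, 15, 0], [0, 0, 0.16]],
    [9.4, [1.5, 19, 0], [0, 0, 0.16]],
    [9.4, [2, 23, 0], [0, 0, 0.16]],
    [9.4, [2.5, 27, 0], [0, 0, 0.16]],
    [9.4, [3, 31, 0], [0, 0, 0.16]],
  ],
)

```text
time: 16.37
tool_pos: [0.5427, 0.1098, 0.1373]
ee_rot: [3.141, -0.001, 0.096]
wrist_force: [0.7, -0.1, -0.5]
width: 0.0802
```

Request:
play_rows(
  rows=[
    [9.4, [0.3, 4, 0], [0, 0, 0]],
    [9.4, [0.6, 8, 0], [0, 0, 0]],
    [9.4, [0.9, 12, 0], [0, 0, 0]],
    [9.4, [0.9, 16, 0], [0, 0, 0]],
    [9.4, [0.9, 20, 0], [0, 0, 0]],
    [9.4, [0.9, 24, 0], [0, 0, 0]],
    [9.4, [0.9, 25.8, -1], [0, 0, 0]],
    [9.4, [0.9, 25.8, -3], [0, 0, 0]],
  ],
)

```text
time: 17.03
tool_pos: [0.5525, 0.3718, 0.1098]
ee_rot: [-3.137, -0.006, 0.101]
wrist_force: [0.3, -0.5, 0.4]
width: 0.0943
```

Request:
play_rows(
  rows=[
    [9.4, [0, 0, -2], [0, 0, 0]],
    [9.4, [0, 0, -4], [0, 0, 0]],
    [9.4, [0, 0, -4], [0, 0, 0]],
    [9.4, [0, 0, -4], [0, 0, 0]],
  ],
)

```text
time: 17.37
tool_pos: [0.5508, 0.3654, 0.0654]
ee_rot: [3.14, 0.003, 0.096]
wrist_force: [-0.2, -0.0, -0.3]
width: 0.0939
```

```bash
python3 - <<'E'
from tray import *
P=np.load('P.npy',allow_pickle=True).item()
o=get_obs();print(o['tool_pos'],o['ee_rot'],o['width'])
s=snap('wrist','w8'); a=cv2.imread('pics/w8.png')
q=w2p(s,T(P['cap'],np.array([[.06,.032,.036],[.06,-.032,.036],[-.06,-.032,.036],[-.06,.032,.036]]))).astype(int);cv2.polylines(a,[q.reshape(-1,1,2)],True,(0,0,255),1)
cv2.imwrite('pics/w8b.png',cv2.resize(a,(640,480)))
E
```

```text
[0.55083359 0.36542693 0.06536744] [3.14020081e+00 3.02611719e-03 9.58522637e-02] 0.09392434502834535
```

View pics/w8b.png

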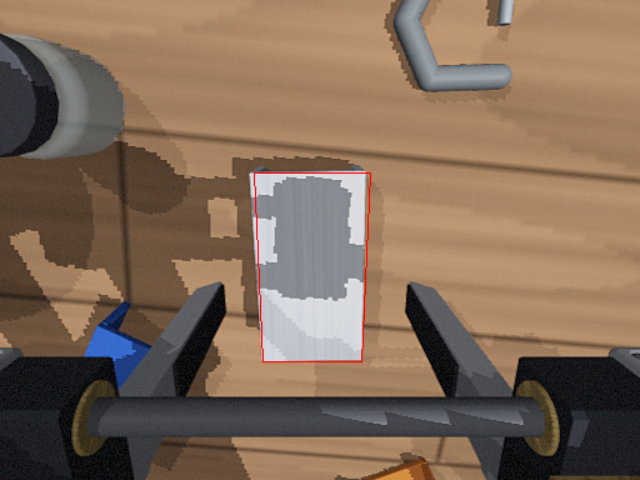

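The cap is centred between the open fingers and matches its outline. I'll descend, grip and lift.

Request:
play_rows(
  rows=[
    [9.4, [0, 0.1, -2], [0, 0, 0.01]],
    [9.4, [0, 0.1, -4], [0, 0, 0.01]],
    [9.4, [0, 0.1, -5.2], [0, 0, 0.01]],
    [9.4, [0, 0.1, -5.2], [0, 0, 0.01]],
    [0, [0, 0.1, -5.2], [0, 0, 0.01]],
    [0, [0, 0.1, -5.2], [0, 0, 0.01]],
    [0, [0, 0.1, -5.2], [0, 0, 0.01]],
    [0, [0, 0.1, -5.2], [0, 0, 0.01]],
  ],
)

```text
time: 18.08
tool_pos: [0.5527, 0.3674, 0.0163]
ee_rot: [-3.141, -0.003, 0.106]
wrist_force: [0.0, -0.9, -0.2]
width: 0.0708
```

Request:
play_rows(
  rows=[
    [0, [0, 0, 0], [0, 0, 0]],
    [0, [0, 0, 0], [0, 0, 0]],
    [0, [0, 0, 0], [0, 0, 0]],
    [0, [0, 0, 1], [0, 0, 0]],
    [0, [0, 0, 3], [0, 0, 0]],
    [0, [0, 0, 7], [0, 0, 0]],
    [0, [0, 0, 11], [0, 0, 0]],
    [0, [0, 0, 14], [0, 0, 0]],
  ],
)

```text
time: 18.75
tool_pos: [0.5517, 0.3664, 0.157]
ee_rot: [3.141, -0.001, 0.106]
wrist_force: [1.3, 0.5, -1.2]
width: 0.0635
```

```bash
python3 - <<'E'
from h import *
o=get_obs();print(o['tool_pos'],o['ee_rot'],o['width'])
E
```

```text
[0.55169182 0.3663857  0.15704589] [ 3.14085494e+00 -5.28070462e-04  1.05509962e-01] 0.06353961273770772
```

Request:
play_rows(
  rows=[
    [0, [0, -3, 0], [0, 0, -0.06]],
    [0, [-0.5, -7, 0], [0, 0, -0.12]],
    [0, [-1, -11, 0], [0, 0, -0.17]],
    [0, [-1.5, -15, 0], [0, 0, -0.17]],
    [0, [-2, -19, 0], [0, 0, -0.17]],
    [0, [-2.5, -23, 0], [0, 0, -0.17]],
    [0, [-3, -27, 0], [0, 0, -0.17]],
    [0, [-3.5, -31, 0], [0, 0, -0.17]],
  ],
)

```text
time: 19.42
tool_pos: [0.5151, 0.0547, 0.1539]
ee_rot: [3.14, 0.002, -0.064]
wrist_force: [0.5, -0.7, -2.9]
width: 0.0636
```

Request:
play_rows(
  rows=[
    [0, [-0.2, -4, 0], [0, 0, 0]],
    [0, [-0.4, -8, 0], [0, 0, 0]],
    [0, [-0.6, -12, 0], [0, 0, 0]],
    [0, [-0.8, -16, 0], [0, 0, 0]],
    [0, [-0.8, -20, 0], [0, 0, 0]],
    [0, [-0.8, -24, 0], [0, 0, 0]],
    [0, [-0.8, -28, 0], [0, 0, 0]],
    [0, [-0.8, -31, 0], [0, 0, 0]],
  ],
)

```text
time: 20.08
tool_pos: [0.5071, -0.2563, 0.1538]
ee_rot: [3.141, 0.003, -0.067]
wrist_force: [0.8, -0.6, -2.5]
width: 0.0637
```

Request:
play_rows(
  rows=[
    [0, [0, -1.2, 0], [0, 0, 0]],
    [0, [0, -1.2, -2], [0, 0, 0]],
    [0, [0, -1.2, -5], [0, 0, 0]],
    [0, [0, -1.2, -7], [0, 0, 0]],
    [0, [0, -1.2, -7], [0, 0, 0]],
    [0, [0, -1.2, -7], [0, 0, 0]],
    [0, [0, -1.2, -7], [0, 0, 0]],
    [0, [0, -1.2, -7], [0, 0, 0]],
  ],
)

```text
time: 20.75
tool_pos: [0.5099, -0.2655, 0.0869]
ee_rot: [3.14, -0.003, -0.064]
wrist_force: [-0.2, -0.1, -2.2]
width: 0.0639
```

```bash
python3 - <<'E'
from tray import *
p=np.load('tray.npy');o=get_obs();t=o['tool_pos'];c,sn=np.cos(p[2]),np.sin(p[2])
loc=lambda W:((np.atleast_2d(W)[:,:2]-p[:2])@np.array([[c,-sn],[sn,c]])).round(4)
print(t,loc(t),o['ee_rot'],o['width'],o['time'])
s=snap('wrist','w9');a=cv2.imread('pics/w9.png')
z=t[2]+.021
for cy,zz,col in((.0066,z,(0,0,255)),(-.0276,.042,(0,255,0)),(.0408,.042,(255,0,255))):
    q=w2p(s,T(p,np.array([[.06,cy+.032,zz],[.06,cy-.032,zz],[-.06,cy-.032,zz],[-.06,cy+.032,zz]]))).astype(int);cv2.polylines(a,[q.reshape(-1,1,2)],True,col,1)
cv2.imwrite('pics/w9b.png',cv2.resize(a,(640,480)))
E
```

```text
[ 0.5099405  -0.26553818  0.08687854] [[0.001  0.0073]] [ 3.13960682 -0.00329594 -0.06368394] 0.06394490528235319 20.75
```

View pics/w9b.png

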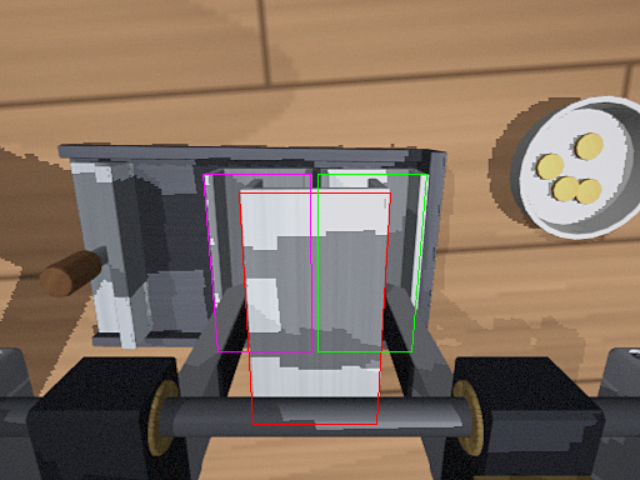

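The cap and both channels match their predicted outlines. That was the last picture I can view, so the rest is checked numerically. Now I'll lower the cap.

Request:
play_rows(
  rows=[
    [0, [0, 0, -2], [0, 0, 0]],
    [0, [0, 0, -3.2], [0, 0, 0]],
    [0, [0, 0, -4.2], [0, 0, 0]],
    [0, [0, 0, -5], [0, 0, 0]],
    [0, [0, 0, -5.4], [0, 0, 0]],
    [0, [0, 0, -5.6], [0, 0, 0]],
    [0, [0, 0, -5.6], [0, 0, 0]],
    [0, [0, 0, -5.6], [0, 0, 0]],
  ],
)

```text
time: 21.47
tool_pos: [0.5091, -0.2654, 0.029]
ee_rot: [3.141, -0.001, -0.064]
wrist_force: [0.3, 0.0, -2.8]
width: 0.0641
```

Request:
play_rows(
  rows=[
    [0, [0, 0, -0.1], [0, 0, 0]],
    [0, [0, 0, -0.2], [0, 0, 0]],
    [0, [0, 0, -0.2], [0, 0, 0]],
    [0, [0, 0, -0.2], [0, 0, 0]],
  ],
)

```text
time: 21.8
tool_pos: [0.5091, -0.2654, 0.027]
ee_rot: [3.141, -0.001, -0.064]
wrist_force: [0.8, -0.6, -1.1]
width: 0.0638
```

Request:
play_rows(
  rows=[
    [0, [0, 0, -0.1], [0, 0, 0]],
    [0, [0, 0, -0.2], [0, 0, 0]],
    [0, [0, 0, -0.2], [0, 0, 0]],
  ],
)

```text
time: 22.05
tool_pos: [0.5092, -0.2654, 0.027]
ee_rot: [3.141, -0.001, -0.064]
wrist_force: [-3.7, 1.7, 7.2]
width: 0.0638
```

Request:
play_rows(
  rows=[
    [7.4, [0, 0, 0.1], [0, 0, 0]],
    [7.4, [0, 0, 0.1], [0, 0, 0]],
    [7.4, [0, 0, 0.1], [0, 0, 0]],
    [7.4, [0, 0, 0.1], [0, 0, 0]],
    [7.4, [0, 0, 1], [0, 0, 0]],
    [7.4, [0, 0, 3], [0, 0, 0]],
    [7.4, [0, 0, 7], [0, 0, 0]],
    [7.4, [0, 0, 11], [0, 0, 0]],
  ],
)

```text
time: 22.72
tool_pos: [0.5074, -0.2643, 0.1341]
ee_rot: [-3.139, 0.004, -0.064]
wrist_force: [1.7, -0.4, 0.3]
width: 0.0742
```

```bash
cat > chk.py <<'E'
from tray import *
p=np.load('tray.npy');o=get_obs();t=o['tool_pos'];c,sn=np.cos(p[2]),np.sin(p[2])
loc=lambda W:((np.atleast_2d(W)[:,:2]-p[:2])@np.array([[c,-sn],[sn,c]])).round(4)
print(t,loc(t),o['ee_rot'],o['width'],o['time'])
print('knob behind target', T(p,[[.0,.154,.068],[.0,.190,.05],[0,.07+.024+.0,.068]]))
for n in ('wrist','top'):
    s=snap(n)
    for l,z in(('cap',.047),('keeper_knob',.036),('open_a',.042)):
        for r in silhouettes(n,l)[:4]:
            m=r['mask'].astype(np.uint8);ct=max(cv2.findContours(m,0,2)[0],key=cv2.contourArea)
            q=cv2.minAreaRect(ct);w=loc(p2w(s,cv2.boxPoints(q),z)); print(n,l,round(r['confidence'],2),w.mean(0).round(4),w.tolist())
E
python3 chk.py
```

```text
[ 0.50742893 -0.264286    0.13411142] [[-0.0016  0.0084]] [-3.13934533  0.00413635 -0.0641905 ] 0.0742397131955111 22.7167
knob behind target [[ 0.51833985 -0.11905543  0.068     ]
 [ 0.52065326 -0.08312984  0.05      ]
 [ 0.51448415 -0.17893141  0.068     ]]
wrist cap 0.89 [0.0019 0.006 ] [[-0.059, 0.0414], [0.0628, 0.0373], [0.0628, -0.0251], [-0.0589, -0.0296]]
wrist keeper_knob 0.75 [0.0019 0.1508] [[0.0637, 0.1775], [0.0697, 0.1182], [-0.059, 0.1199], [-0.0668, 0.1876]]
wrist open_a 0.96 [0.009  0.0552] [[0.0621, 0.0712], [0.0637, 0.0388], [-0.044, 0.0372], [-0.0459, 0.0735]]
wrist open_a 0.56 [ 0.0096 -0.0448] [[-0.044, -0.0273], [0.0636, -0.0248], [0.0631, -0.0602], [-0.0445, -0.0669]]
top cap 0.65 [-0.119   0.7515] [[-0.1625, 0.8084], [-0.0469, 0.7661], [-0.0758, 0.6942], [-0.1909, 0.7372]]
top cap 0.64 [-0.0392  0.0251] [[-0.0208, 0.0483], [-0.019, 0.0023], [-0.0577, 0.0019], [-0.0595, 0.0477]]
top keeper_knob 0.74 [0.0009 0.1536] [[-0.0604, 0.1748], [0.0622, 0.1733], [0.0622, 0.1323], [-0.0605, 0.1342]]
top keeper_knob 0.24 [0.1906 0.5866] [[0.2626, 0.6307], [0.2722, 0.568], [0.1185, 0.5429], [0.1092, 0.6048]]
top open_a 0.97 [-0.2208  0.513 ] [[-0.1925, 0.575], [-0.1538, 0.5185], [-0.2494, 0.4511], [-0.2874, 0.5075]]
```

Request:
play_rows(
  rows=[
    [0, [0, 4, 0], [0, 0, 0]],
    [0, [0.4, 8, 0], [0, 0, 0]],
    [0, [0.8, 12, 0], [0, 0, 0]],
    [0, [1.2, 16, 0], [0, 0, 0]],
    [0, [1.2, 18.5, 0], [0, 0, 0]],
    [0, [1.2, 18.5, 0], [0, 0, 0]],
    [0, [1.2, 18.5, 0], [0, 0, 0]],
    [0, [1.2, 18.5, -3], [0, 0, 0]],
  ],
)

```text
time: 23.78
tool_pos: [0.5247, -0.0818, 0.1096]
ee_rot: [3.138, -0.011, -0.064]
wrist_force: [1.5, -0.3, 0.9]
width: 0.0239
```

Request:
play_rows(
  rows=[
    [0, [0, 0, -3], [0, 0, 0]],
    [0, [0, 0, -6], [0, 0, 0]],
    [0, [0, 0, -6], [0, 0, 0]],
    [0, [0, 0, -6], [0, 0, 0]],
    [0, [0, 0, -6], [0, 0, 0]],
  ],
)

```text
time: 24.2
tool_pos: [0.5215, -0.0814, 0.0456]
ee_rot: [3.141, -0.001, -0.066]
wrist_force: [-0.3, -0.1, -0.0]
width: 0.0003
```

Now push along the tray's -y, slowly.

Request:
play_rows(
  rows=[
    [0, [-0.06, -0.9, 0], [0, 0, 0]],
    [0, [-0.1, -1.6, 0], [0, 0, 0]],
    [0, [-0.15, -2.3, 0], [0, 0, 0]],
    [0, [-0.19, -3, 0], [0, 0, 0]],
    [0, [-0.24, -3.7, 0], [0, 0, 0]],
    [0, [-0.28, -4.4, 0], [0, 0, 0]],
    [0, [-0.32, -5, 0], [0, 0, 0]],
    [0, [-0.32, -5, 0], [0, 0, 0]],
  ],
)

```text
time: 24.87
tool_pos: [0.5172, -0.1319, 0.0444]
ee_rot: [3.14, 0.0, -0.065]
wrist_force: [0.3, 0.2, 0.3]
width: 0.0008
```

Request:
play_rows(
  rows=[
    [0, [-0.02, -0.3, 0], [0, 0, 0]],
    [0, [-0.04, -0.6, 0], [0, 0, 0]],
    [0, [-0.06, -0.9, 0], [0, 0, 0]],
    [0, [-0.08, -1.2, 0], [0, 0, 0]],
    [0, [-0.1, -1.5, 0], [0, 0, 0]],
    [0, [-0.1, -1.5, 0], [0, 0, 0]],
  ],
)

```text
time: 25.37
tool_pos: [0.516, -0.1457, 0.0441]
ee_rot: [3.141, 0.001, -0.065]
wrist_force: [-0.7, 0.7, 0.1]
width: 0.0005
```

```bash
python3 chk.py | grep -v 'knob behind'
```

```text
[ 0.51602307 -0.14567624  0.04412397] [[-0.0006  0.1273]] [ 3.14103793e+00  1.13425844e-03 -6.45420433e-02] 0.0004569760577548899 25.3667
 [ 0.52065326 -0.08312984  0.05      ]
 [ 0.51448415 -0.17893141  0.068     ]]
wrist cap 0.97 [0.0016 0.0098] [[-0.0563, 0.0534], [0.071, 0.0532], [0.0617, -0.0252], [-0.0701, -0.0421]]
wrist keeper_knob 0.82 [0.0129 0.0979] [[-0.0405, 0.1195], [0.0673, 0.1183], [0.0664, 0.0796], [-0.0417, 0.0743]]
wrist open_a 0.92 [0.0101 0.0648] [[-0.0437, 0.0817], [0.0668, 0.0809], [0.0644, 0.0507], [-0.047, 0.046]]
wrist open_a 0.56 [ 0.0055 -0.04  ] [[-0.0408, -0.0306], [0.0567, -0.0288], [0.0525, -0.0479], [-0.0464, -0.0527]]
top cap 0.8 [-0.1207  0.7529] [[-0.1631, 0.8082], [-0.0508, 0.7682], [-0.0786, 0.6973], [-0.1904, 0.738]]
top cap 0.65 [-0.0419  0.0418] [[-0.0578, 0.0516], [-0.0236, 0.0437], [-0.026, 0.032], [-0.0602, 0.04]]
top keeper_knob 0.52 [-0.0437  0.1042] [[-0.0268, 0.1241], [-0.0252, 0.085], [-0.0606, 0.0843], [-0.0621, 0.1233]]
top open_a 0.9 [-0.2215  0.5128] [[-0.193, 0.5766], [-0.1528, 0.5153], [-0.2504, 0.449], [-0.2899, 0.5101]]
top open_a 0.66 [-0.0025 -0.0414] [[-0.0636, -0.0242], [0.0572, -0.023], [0.0587, -0.0588], [-0.0622, -0.0596]]
```

Request:
play_rows(
  rows=[
    [0, [-0.01, -0.2, 0], [0, 0, 0]],
    [0, [-0.03, -0.4, 0], [0, 0, 0]],
    [0, [-0.04, -0.6, 0], [0, 0, 0]],
    [0, [-0.05, -0.8, 0], [0, 0, 0]],
    [0, [-0.06, -1, 0], [0, 0, 0]],
    [0, [-0.06, -1, 0], [0, 0, 0]],
  ],
)

```text
time: 26.27
tool_pos: [0.5159, -0.1547, 0.0446]
ee_rot: [-3.14, 0.0, -0.064]
wrist_force: [1.1, 3.8, 1.5]
width: 0.0007
```

Request:
play_rows(
  rows=[
    [0, [-0.01, -0.1, 0], [0, 0, 0]],
    [0, [-0.01, -0.2, 0], [0, 0, 0]],
    [0, [-0.02, -0.3, 0], [0, 0, 0]],
    [0, [-0.03, -0.4, 0], [0, 0, 0]],
    [0, [-0.03, -0.4, 0], [0, 0, 0]],
  ],
)

```text
time: 26.68
tool_pos: [0.5156, -0.1582, 0.0446]
ee_rot: [-3.14, 0.0, -0.064]
wrist_force: [-0.7, 5.1, 2.1]
width: 0.0005
```

Request:
play_rows(
  rows=[
    [0, [-0.01, -0.1, 0], [0, 0, 0]],
    [0, [-0.01, -0.2, 0], [0, 0, 0]],
    [0, [-0.02, -0.3, 0], [0, 0, 0]],
    [0, [-0.02, -0.3, 0], [0, 0, 0]],
  ],
)

```text
time: 27.02
tool_pos: [0.5155, -0.1596, 0.0446]
ee_rot: [-3.137, 0.0, -0.064]
wrist_force: [0.1, 8.1, 2.7]
width: 0.0003
```

Request:
play_rows(
  rows=[
    [0, [-0.01, -0.1, 0], [0, 0, 0]],
    [0, [-0.01, -0.2, 0], [0, 0, 0]],
    [0, [-0.01, -0.2, 0], [0, 0, 0]],
  ],
)

```text
time: 27.27
tool_pos: [0.5155, -0.1596, 0.0446]
ee_rot: [-3.133, 0.0, -0.063]
wrist_force: [-0.4, 13.5, 5.1]
width: 0.0005
```

Request:
play_rows(
  rows=[
    [0, [-0.01, -0.1, 0], [0, 0, 0]],
    [0, [-0.01, -0.2, 0], [0, 0, 0]],
    [0, [-0.01, -0.2, 0], [0, 0, 0]],
  ],
)

```text
time: 27.52
tool_pos: [0.5155, -0.1596, 0.0447]
ee_rot: [-3.129, 0.001, -0.063]
wrist_force: [0.5, 17.7, 5.9]
width: -0.0001
```

The keeper has hit a solid stop at 18 N. I'll back off, rise and measure.

Request:
play_rows(
  rows=[
    [0, [0, 1, 0], [0, 0, 0]],
    [0, [0.1, 3, 0], [0, 0, 0]],
    [0, [0.1, 3.5, 2], [0, 0, 0]],
    [0, [0.1, 3.5, 6], [0, 0, 0]],
    [0, [0.1, 3.5, 10], [0, 0, 0]],
    [0, [0.1, 3.5, 14], [0, 0, 0]],
    [0, [0.1, 3.5, 18], [0, 0, 0]],
    [0, [0.1, 2, 20], [0, 0, 0]],
  ],
)

```text
time: 28.18
tool_pos: [0.5178, -0.1463, 0.2511]
ee_rot: [3.137, -0.009, -0.062]
wrist_force: [0.2, -1.1, 1.2]
width: 0.0005
```

Request:
play_rows(
  rows=[
    [0, [1.5, -3, 0], [0, 0, 0]],
    [0, [3, -6, 0], [0, 0, 0]],
    [0, [4, -9, 0], [0, 0, 0]],
    [0, [4, -9, 0], [0, 0, 0]],
    [0, [4, -9, 0], [0, 0, 0]],
  ],
)

```text
time: 28.6
tool_pos: [0.5559, -0.2382, 0.2432]
ee_rot: [3.141, 0.002, -0.067]
wrist_force: [0.7, 0.1, 0.0]
width: 0.0007
```

```bash
cat > ed.py <<'E'
from tray import *
p=np.load('tray.npy');s=snap('wrist','w10');c,sn=np.cos(p[2]),np.sin(p[2])
loc=lambda W:((np.atleast_2d(W)[:,:2]-p[:2])@np.array([[c,-sn],[sn,c]])).round(4)
G=cv2.cvtColor(s['pixels'],cv2.COLOR_RGB2GRAY).astype(np.float32)
print(get_obs()['tool_pos'])
# rectified strips along tray y at far end of channels (beyond cap nothing), per height
ys=np.arange(-.08,.14,.002)
for x,z in((.055,.036+.006),(.02,.042),(.02,.047)):
    q=w2p(s,T(p,np.c_[np.full(len(ys),x),ys,np.full(len(ys),z)])).astype(np.float32)
    v=cv2.remap(G,q[:,0].reshape(1,-1),q[:,1].reshape(1,-1),cv2.INTER_LINEAR)[0]
    print(x,z,' '.join(f'{int(y*1000)}:{int(b)}' for y,b in zip(ys.round(4),v)))
for l,z in(('cap',.047),('keeper',.036),('open_a',.042)):
    for r in silhouettes('wrist',l)[:3]:
        m=r['mask'].astype(np.uint8);ct=max(cv2.findContours(m,0,2)[0],key=cv2.contourArea)
        w=loc(p2w(s,cv2.boxPoints(cv2.minAreaRect(ct)),z)); print(l,round(r['confidence'],2),w.mean(0).round(4),w.tolist())
E
python3 ed.py
```

```text
[ 0.55581327 -0.23690954  0.24373021]
0.055 0.041999999999999996 -80:150 -78:135 -76:134 -74:132 -72:132 -70:116 -68:102 -66:95 -64:81 -62:171 -60:217 -58:207 -56:81 -54:75 -52:73 -50:118 -48:133 -46:130 -44:131 -42:131 -40:134 -38:132 -36:153 -34:209 -32:207 -30:203 -28:203 -26:210 -24:212 -22:211 -20:213 -18:212 -16:211 -14:213 -12:212 -10:212 -8:212 -6:212 -4:211 -2:212 0:211 2:212 4:212 6:212 8:212 10:212 12:211 14:211 16:212 18:213 20:210 22:210 24:208 26:207 28:207 30:210 32:211 34:213 36:202 38:130 40:130 42:132 44:135 46:126 48:98 50:100 52:91 54:181 56:190 58:182 60:125 62:214 64:210 66:135 68:184 70:192 72:188 74:186 76:125 78:118 80:118 82:127 84:186 86:190 88:188 90:187 92:187 94:188 96:193 98:178 100:90 102:96 104:94 106:94 108:95 110:95 112:93 114:90 116:51 118:49 120:55 122:50 124:49 126:51 128:53 130:51 132:52 134:53 136:52 138:53 140:54
0.02 0.042 -80:132 -78:123 -76:124 -74:120 -72:123 -70:128 -68:110 -66:97 -64:80 -62:160 -60:215 -58:218 -56:104 -54:75 -52:74 -50:107 -48:131 -46:130 -44:132 -42:132 -40:122 -38:95 -36:162 -34:208 -32:204 -30:204 -28:202 -26:210 -24:
[... 1208 characters left out ...]
191 90:190 92:151 94:126 96:113 98:108 100:60 102:52 104:51 106:52 108:54 110:50 112:46 114:50 116:53 118:50 120:54 122:89 124:96 126:93 128:94 130:93 132:93 134:93 136:91 138:92 140:91
cap 0.74 [0.0032 0.0038] [[0.0664, 0.0365], [0.0662, -0.0262], [-0.0601, -0.032], [-0.0598, 0.037]]
keeper 0.76 [0.0034 0.0834] [[0.0673, 0.0985], [0.0672, 0.0636], [-0.0606, 0.0667], [-0.0605, 0.1049]]
keeper 0.25 [0.2205 0.0856] [[0.2401, 0.1897], [0.2394, -0.0202], [0.2009, -0.0219], [0.2016, 0.1949]]
open_a 0.95 [ 0.0036 -0.0465] [[0.0654, -0.0245], [0.0652, -0.0614], [-0.0582, -0.0703], [-0.058, -0.0299]]
open_a 0.62 [0.011  0.0512] [[0.0656, 0.0652], [0.066, 0.0376], [-0.0435, 0.0359], [-0.044, 0.0659]]
```

The outer leg faces read about -63 and +65.5 mm, so the pack is 128 mm wide, which means it is tight. The keeper touches it, and the cap is at (3, 3) mm. I'm handing in.

```bash
python3 -c "
from bench import *
print(get_obs()['wrist_force'],close_job())"
```

```text
the job is handed in; nothing more can be done
[ 0.28977742 -0.81135936 -1.18113866] None
```

All three channels are packed in the tray and the keeper is home against them. I handed the job in at about 29 s of the 72 s; no verdict is reported.

- **How it was done:** I pinched each legs-up channel by one leg and set it down until the force showed floor contact. I then nested the cap over the joint and pushed the keeper by its knob until it stopped solidly at about 18 N.
- **Last checks:** In the final wrist picture the outer faces of the pack read about -63 and +65.5 mm from nest. That is roughly 128 mm across, so there are no gaps. The cap is about 3 mm off nest in x and y, and the keeper sits against the pack at about 0.067–0.069.
- **Clear of the pack:** The gripper was raised well above it at hand-in and nothing else on the bench was touched.
- **What disagreed:** From the top camera the networks often missed or misplaced the channels because the arm hid them, and once in the wrist view near open_b. I used the wrist pictures, edge readings and contact forces instead. The final positions were measured from pixels only, because I had used all 12 viewable pictures by then.

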